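Clear the rack lane and latch a carton behind its gravity catch

TASK

A dye bottle has been left standing in the carton rack's lane: lift it out first and stand it upright in the white drip tray. Then lift the black carton out of its notched tray, lay it down on the rack's open loading deck, in line with the lane and short of the orange catch, and let go; take it again by its tail end and slide it along the lane, so that its own front edge lifts the catch, until it is fully home and the catch has dropped behind it. Do not knock the bottle over, and leave the beaker, the timer and the cream tube where they stand.

Things in the scene. Friction and masses are not known exactly. Their poses are not given: they have to be found in the camera images.
- rack: Carton rack fixed to the worktop: grey base 110 x 340 x 6 mm, blue berth. Origin on the lane's centre line, at worktop height, under the back face of the catch's tooth. Its y runs along the lane in the loading direction, x across, z up. Lane floor z 6 mm. Loading deck: bare plate at y -150 to 0, x -55 to 55; up to y 33 only the catch stands above it.
- rack_stop (a point): Middle of the face of the berth's end stop, at rack y 174, z 24 mm; the stop is 44 mm high. The berth before it has blue walls 32 mm high and 46 mm apart (rack y 58 to 186); its mouth flares to 60 mm wide at y 33.
- rack_pin (a point): Catch's hinge: middle of a 6 mm pin across the lane, at rack y 60, z 54 mm, between two grey posts (y 49 to 71, x 29 to 41 on either side, 64 mm high). A carton passes below the pin but cannot be lowered in from above; fingers beside a carton cannot pass the posts.
- catch (a joint): Orange gravity catch, 12 mm wide, on the centre line, hinged on the pin, its arm reaching back toward the deck. Rad: 0 = down at rest, grows as it lifts (to 0.9), falls by its own 45 g, no spring; about 0.17 while it rides on the carton's top. Underside: a 20 degree ramp from rack y -40, z 46 mm down to the tooth's tip. Lifted by a carton its top is about 70 mm above the worktop.
- catch_tooth (a point): Tip of the catch's tooth, on its back face, which keeps the carton from coming back. At rest at rack x 0, y -1.5, z 32 mm; the face above it stands at y 0.
- carton_mid (a point): Black carton, 40 x 170 x 36 mm (x, y, z), 0.09 kg, rigid, its two ends alike: either may go first. This point is its centre; y runs along its length, z up. At home its ends lie between the tooth and the end stop (4 mm play): centre at rack y 85 to 89, z 24 mm.
- carton_tray: White fixed tray that holds the carton at the start, lengthwise along its y axis, z up, origin on the worktop below its centre. Floor 4 mm thick; walls up to 40 mm (level with the carton's top), 46 x 176 mm inside, 54 x 184 mm outside. Both long walls are missing over the middle 76 mm (y -38 to 38), down to the floor plate (62 mm wide), for the fingers.
- bottle_mid (a point): Amber dye bottle, 117 mm tall, 0.1 kg: body diameter 43 mm up to 85 mm, above it the black cap, diameter 32 mm, up to 117 mm. This point is on its axis, 58.5 mm above its foot; z up the bottle. Starts standing in the rack's berth, on the lane floor between the blue walls.
- drip_tray: White fixed square drip tray, 96 x 96 mm, 88 x 88 mm inside, floor top 4 mm and rim top 14 mm above the worktop. Origin on the worktop below its centre, z up.
- beaker: Clear plastic beaker, 71 mm across, 88 mm tall, loose; origin at the centre of its foot. Leave alone.
- timer: White round kitchen timer, 63 mm across, 36 mm tall, loose; origin at the centre of its foot. Leave alone.
- cream_tube: White cream tube with red cap, 39 x 146 x 28 mm, lying, loose; origin under its centre. Leave alone.
There are look-alikes about, which are no part of the job. What is shaped like the part that bears bottle_mid but turquoise or yellow is not meant.

How it is judged:
By the outcome, as a careful person would: the job done as asked, in the order asked, and still so for the second after the job is handed in, with the robot touching nothing.
It also fails if it takes over 61 s, if anything falls off the work surface, if the arm or the gripper's body presses on something with over 40 N, if the wrist force passes 120 N, or if a joint passes its speed limit or range.

ROBOT

A 6-joint arm with a two-finger parallel gripper is mounted at the origin on a cart in front of the work surface, level with it; the furniture and walls round the work are solid. World frame = base frame: x ahead of the robot, y to its left, z up, the work surface at z = 0. Lengths are in m, angles in rad, forces in N, time in s.
With the tool pointing down it reaches from about 0.375 to 0.9 m from the base axis. Payload 3.1 kg.
Tool frame: the origin (TCP) lies at the very end of the fingers, on their centre line; the grasp point (between the pads) lies 19 mm behind it; z points along the fingers, y is the line along which they close (so a half turn about z gives the same grasp; the last joint's range is limited). The gripper opens to 87 mm and grips with 3 to 60 N. Pads are 19 mm wide; open, the fingers measure 117 mm over their backs; the gripper's body (75 mm by 190 mm) begins 51 mm behind the grasp point.
Start: joints at [-1.327, 0.527, 1.433, -0, 1.181, -0.178], TCP at [0.256, -0.57, 0.223] pointing down, gripper open.
Joint ranges: [-3.08, 3.08], [-0.75, 2.2], [0.22, 2.44], [-1.43, 4.57], [0, 2.65], [-2.85, 2.85]. Speed limits (rad/s): [2.79, 2.79, 3.14, 3.14, 3.14, 3.14].

INTERFACE

Orientations are given as a unit quaternion [x, y, z, w].
In Python, from rig import robot gives the robot as it stands. The module is installed in compiled form; this text tells all that it offers.
- The arm moves only by the tool servo_tool, never from a script. Its argument "rows" is one flat list of numbers, 5 for each row, row after row: the closure, from -1 (fully open) to 1 (shut), so that 0 is half open, then the shift along the tool's x, y, z in m, then the turn about the tool's z in degrees. A call has 1 to 5 rows; each row shifts and turns the commanded pose from where the row before left it, along the tool's axes as they then stand; what a row does not reach is not made up. A row lasts 1/12 s, in which the tool goes at most 41.7 mm and 7.16 degrees, less where a joint would pass 70% of its speed; a pose out of reach is approached as far as the arm can. A call with a gripper value outside its range is refused whole. The fingers move at their own pace and stop on an object; "newtons" is the grip in N (left out, the last holds). Time passes only in rows, so rows that do not move let the fingers close. It gives the time, the measured TCP pose, the force, the opening and the grip force at its end, in the units of the state.
- robot.get_obs(): the state, without advancing time (a new reading comes with each control period).
- robot.camera(name): name is "scene" or "top" or "wrist"; returns a dict with "pixels" (400x640x3 uint8, red, green, blue), "intrinsics" (3x3 intrinsics, pixels), "rvec" (rotation vector, rad) and "tvec" (3), from world to camera coordinates, as OpenCV has them; the wrist camera has in their place "mount" (4x4, takes a point from camera to tool coordinates, whose origin is the TCP and whose axes are the flange's). Camera axes: x right, y down, z forward; pixel columns grow to the right and rows downward; lengths in m; the calibration is good to about 2 mm. The wrist camera is an equidistant fisheye: a pixel r from the principal point sees the ray r / f radians off the axis. A picture is of the moment at which its call begins: read the wrist's pose just before it. There is no depth.
- robot.hand_in(): hands the job in; it is judged then, once.
Trained networks look in a picture, given as the dict that the camera call returned (one of the last four; its "shot" number tells which), for a name from the list of things; names that differ only in an ending like _2 or _b are one class to them, and where a whole thing is asked for, a point or a joint stands for the part that bears it (a point fixed in the world has none). Each returns a list of dicts, best first, with "score" (0 to 1); they miss things now and then, are a little off and sometimes report something else, mostly with a low value. They report only what shows in the picture. A call takes as long as a camera call. They do not tell look-alikes from the thing itself.
- robot.spot_in(picture, query): "at" ([x, y, z] in m, in world coordinates, good to about 4 mm: the middle of the surface that is visible of it).
- robot.outline_of(picture, query): "region" (400x640 bool, what is visible of it).
- robot.place_of(picture, query): "at" ([x, y, z] in m, in world coordinates, good to about 4 mm: a listed point, or the origin of a listed thing).
The state is a dict: "time": time; "q": joint angles; "joint_velocities": joint speeds; "joint_torque": joint torques, N m; "position": TCP position; "tool_rot": TCP orientation; "ft_force": force on the tool from outside, world axes, zero at the start; "moment": the same for the moment, N m; "grip_width": finger opening in m; "grip_force": force on a finger pad.
Only numpy, scipy, OpenCV 4.12 (cv2) and the standard library are available. Lean on these libraries where they do the work, as an engineer would, in place of code of your own. Each camera call takes 0.05 s, during which the arm holds its last target. There are 200 camera calls.

## Working session

There is one attempt and no reset: what is moved stays moved. The work goes in short steps, Python scripts to look and compute and a tool call to move; the robot and the scene stay as the last step left them, time stands still between calls to the robot, and variables do not carry over. Pictures are saved under pics/ and viewed, at most 14 in all, crops included, and the job is handed in when it is done.

Besides the shell and the picture viewer there is one more tool, called after "Call:" by a JSON object that holds its "method" and its "body". servo_tool: Moves the arm, as the interface text tells. Its arguments: {"type":"object","properties":{"rows":{"type":"array","items":{"type":"number"}},"newtons":{"type":"number"}},"required":["rows"]}

```bash
mkdir -p pics; cat > h.py <<'E'
import numpy as np, cv2
from rig import robot
from scipy.spatial.transform import Rotation as R
def save(p,n): cv2.imwrite(f'pics/{n}.png',p['pixels'][:,:,::-1])
def proj(p,X):
    return cv2.projectPoints(np.array(X,float).reshape(-1,3),p['rvec'],p['tvec'],p['intrinsics'],None)[0].reshape(-1,2)
def onplane(p,uv,z):
    Rm=cv2.Rodrigues(np.array(p['rvec'],float))[0];K=np.array(p['intrinsics']);t=np.array(p['tvec']).ravel()
    uv=np.array(uv,float).reshape(-1,2)
    d=np.c_[uv,np.ones(len(uv))]@np.linalg.inv(K).T@Rm
    c=-Rm.T@t
    return c+d*((z-c[2])/d[:,2])[:,None]
E
python3 - <<'E'
from h import *
o=robot.get_obs();print(o['time'],o['position'],o['tool_rot'],o['grip_width'])
for cam in ('top','scene'):
    p=robot.camera(cam);save(p,cam+'0')
    for q in ['rack','rack_stop','rack_pin','catch_tooth','carton_mid','carton_tray','bottle_mid','drip_tray','beaker','timer','cream_tube']:
        r=robot.place_of(p,q)
        print(cam,q,[(np.round(x['at'],4).tolist(),round(x['score'],2),proj(p,x['at']).round().tolist()[0]) for x in r[:4]])
E
```

```text
0.0 [ 0.25628117 -0.56923553  0.22156645] [ 9.77739833e-01  2.09818095e-01 -4.84619375e-05 -1.08764262e-03] 0.08679330862542198
top rack [([0.7009, -0.0208, -0.0026], 0.2, [328.0, 148.0])]
top rack_stop [([0.5009, 0.1572, 0.0256], 0.61, [274.0, 209.0]), ([0.4371, 0.3529, 0.0008], 0.61, [215.0, 231.0])]
top rack_pin [([0.5089, 0.0422, 0.0552], 0.94, [309.0, 205.0]), ([0.5012, 0.1556, 0.0234], 0.67, [275.0, 209.0])]
top catch_tooth [([0.5075, -0.0182, 0.0312], 0.66, [329.0, 206.0])]
top carton_mid [([0.466, -0.3534, 0.0248], 0.66, [434.0, 216.0])]
top carton_tray [([0.466, -0.3516, 0.0014], 0.86, [431.0, 216.0]), ([0.66, 0.1472, -0.0023], 0.46, [277.0, 161.0])]
top bottle_mid [([0.3851, -0.0582, 0.0618], 0.74, [343.0, 244.0]), ([0.3649, 0.1652, 0.0581], 0.62, [271.0, 253.0]), ([0.3777, 0.0751, 0.057], 0.6, [300.0, 248.0]), ([0.502, 0.1183, 0.0646], 0.46, [285.0, 208.0])]
top drip_tray [([0.4339, 0.3554, 0.0009], 0.6, [215.0, 232.0])]
top beaker [([0.6743, 0.0602, 0.0024], 0.6, [303.0, 156.0]), ([0.4999, 0.1198, 0.065], 0.53, [284.0, 209.0]), ([0.5078, -0.0175, -0.0018], 0.34, [328.0, 2
[... 628 characters left out ...]
arton_tray []
scene bottle_mid [([0.3652, 0.1642, 0.0572], 0.89, [371.0, 282.0]), ([0.3876, -0.0597, 0.0593], 0.73, [393.0, 212.0]), ([0.5034, 0.121, 0.0656], 0.62, [321.0, 245.0]), ([0.3788, 0.0776, 0.0575], 0.57, [378.0, 251.0])]
scene drip_tray [([0.4402, 0.3572, 0.0013], 0.87, [300.0, 359.0]), ([0.5059, -0.0111, 0.0327], 0.35, [341.0, 218.0])]
scene beaker [([0.6718, 0.0634, 0.0013], 0.86, [271.0, 227.0]), ([0.663, 0.1558, -0.0004], 0.59, [256.0, 253.0])]
scene timer [([0.6617, 0.1561, -0.0031], 0.65, [256.0, 254.0]), ([0.7005, -0.0211, -0.0022], 0.44, [278.0, 205.0])]
scene cream_tube [([0.7043, -0.0227, -0.0014], 0.76, [277.0, 204.0]), ([0.5089, -0.0116, 0.0333], 0.53, [340.0, 218.0])]
```

View pics/top0.png

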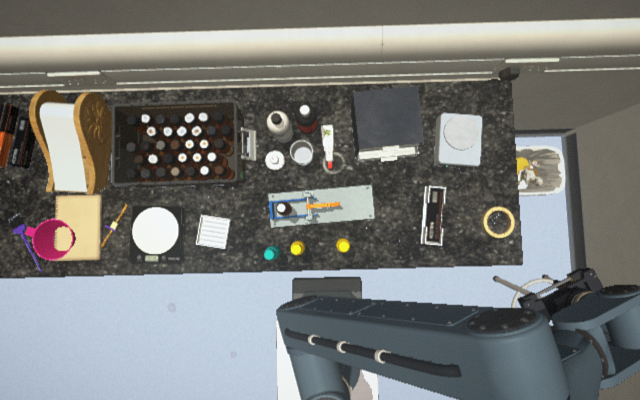

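View pics/scene0.png

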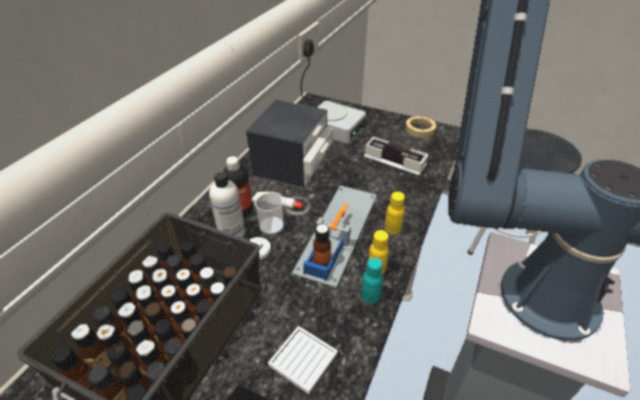

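The top view shows the rack at about (320,205), with the amber bottle in its berth at (284,208). The carton tray is at (433,215) and the drip tray at (213,231). The yellow and turquoise look-alike bottles are at (270–343,245–253). The rack's y axis heads about 94° in the world, so I'll turn the tool to match and travel above the bottle.

Call:
{"method": "servo_tool", "body": {"rows": [-1,0,0,0,-7,-1,0,0,0,-7,-1,0,0,0,-7,-1,0,0,0,-7,-1,0,0,0,-7], "newtons": 20}}

```text
time: 1.62
position: [0.2565, -0.5699, 0.2225]
tool_rot: [0.868, 0.497, -0.0, -0.0]
ft_force: [-0.4, 0.3, 0.2]
grip_width: 0.0869
grip_force: 0.0
```

Call:
{"method": "servo_tool", "body": {"rows": [-1,0,0,0,-7,-1,0,0,0,-7,-1,0,0,0,-7,-1,0,0,0,-7,-1,0,0,0,-7]}}

```text
time: 2.03
position: [0.2565, -0.5699, 0.2226]
tool_rot: [0.678, 0.735, 0.0, 0.0]
ft_force: [-0.6, -0.4, 0.1]
grip_width: 0.0869
grip_force: 0.0
```

Call:
{"method": "servo_tool", "body": {"rows": [-1,0.037,0.0163,0,0,-1,0.037,0.0163,0,0,-1,0.037,0.0163,0,0,-1,0.037,0.0163,0,0,-1,0.037,0.0163,0,0]}}

```text
time: 2.45
position: [0.3244, -0.3778, 0.2226]
tool_rot: [0.681, 0.732, 0.0, 0.0]
ft_force: [0.7, 0.2, 1.3]
grip_width: 0.0871
grip_force: 0.0
```

Call:
{"method": "servo_tool", "body": {"rows": [-1,0.037,0.0163,0,0,-1,0.037,0.0163,0,0,-1,0.037,0.0163,0,0,-1,0.037,0.0163,0,0,-1,0.037,0.0163,0,0]}}

```text
time: 2.87
position: [0.3921, -0.1872, 0.2229]
tool_rot: [0.681, 0.732, 0.0, 0.0]
ft_force: [1.0, -1.1, -0.0]
grip_width: 0.0868
grip_force: 0.0
```

Call:
{"method": "servo_tool", "body": {"rows": [-1,0.037,0.0163,0,0,-1,0.037,0.0163,0,0,-1,0.037,0.0163,0,0,-1,0.037,0.0163,0,0,-1,0,0,0,0]}}

```text
time: 3.28
position: [0.4471, -0.0302, 0.2229]
tool_rot: [0.678, 0.735, 0.002, -0.0]
ft_force: [-0.4, -0.4, 1.0]
grip_width: 0.0873
grip_force: 0.0
```

```bash
cat >> h.py <<'E'
def tool():
    o=robot.get_obs();return np.array(o['position']),R.from_quat(o['tool_rot'])
def wpix2world(p,T,uv,z):
    K=np.array(p['intrinsics']);M=np.array(p['mount']);uv=np.array(uv,float).reshape(-1,2)
    d=np.c_[(uv[:,0]-K[0,2])/K[0,0],(uv[:,1]-K[1,2])/K[1,1]];r=np.linalg.norm(d,axis=1)+1e-12
    v=np.c_[d/r[:,None]*np.sin(r)[:,None],np.cos(r)]
    w=T[1].apply(v@M[:3,:3].T);c=T[0]+T[1].apply(M[:3,3])
    return c+w*((z-c[2])/w[:,2])[:,None]
def world2wpix(p,T,X):
    M=np.array(p['mount']);K=np.array(p['intrinsics'])
    t=T[1].inv().apply(np.atleast_2d(X)-T[0]);c=(t-M[:3,3])@M[:3,:3]
    n=np.linalg.norm(c[:,:2],axis=1)+1e-12;th=np.arctan2(n,c[:,2])
    return np.c_[K[0,0]*th*c[:,0]/n+K[0,2],K[1,1]*th*c[:,1]/n+K[1,2]]
def state():
    o=robot.get_obs();T=tool();y=T[1].apply([0,1,0])
    print('t',round(o['time'],2),'pos',np.round(T[0],4),'yhead',round(np.degrees(np.arctan2(y[1],y[0])),2),'F',np.round(o['ft_force'],1),'w',round(o['grip_width'],4),'g',round(o['grip_force'],1))
    return T
def to(X,head=None):
    T=tool();print('tool-axes move',np.round(T[1].inv().apply(np.array(X)-T[0]),4))
def look(name,qs,show=3):
    T=state();p=robot.camera('wrist');save(p,name)
    for q in qs:
        for x in robot.place_of(p,q)[:show]:
            print(q,np.round(x['at'],4),round(x['score'],2),world2wpix(p,T,x['at']).round()[0])
    return p,T
E
python3 - <<'E'
from h import *
look('w1',['rack','rack_stop','rack_pin','catch_tooth','bottle_mid','drip_tray'])
E
```

```text
t 3.28 pos [ 0.4471 -0.0302  0.2229] yhead 4.67 F [-0.4 -0.4  1. ] w 0.0873 g 0.0
rack [ 5.075e-01 -1.590e-02 -4.000e-04] 0.76 [366. 171.]
rack_stop [0.5016 0.1599 0.0231] 0.73 [377.  29.]
rack_pin [0.507  0.0469 0.0542] 0.98 [379. 122.]
catch_tooth [ 0.509  -0.0213  0.0341] 0.68 [371. 181.]
bottle_mid [ 0.3844 -0.0577  0.057 ] 0.9 [259. 208.]
bottle_mid [0.4981 0.1231 0.0623] 0.8 [378.  51.]
bottle_mid [0.3661 0.1591 0.0605] 0.71 [256.  11.]
```

View pics/w1.png

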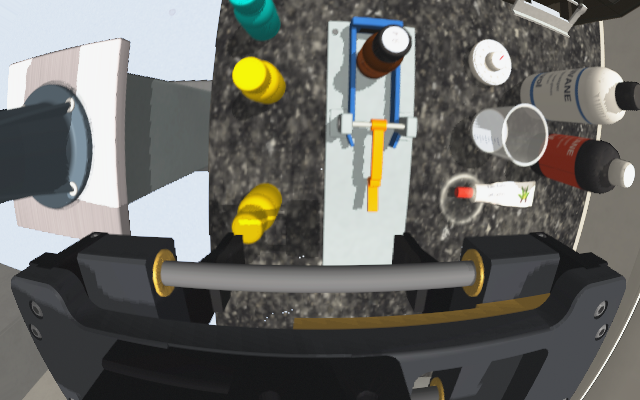

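The wrist view shows the whole rack from above, with the amber bottle at (385,48) and the catch at (375,165). The plate's left edge runs from (329,22) to (323,265) and its right edge from (414,27) to (405,265). I'll work out the rack's yaw from those edges.

```bash
python3 - <<'E'
from h import *
T=tool();p=robot.camera('wrist')
im=p['pixels'].astype(int)
# gray plate edges per row: plate brightness along rows
g=cv2.cvtColor(p['pixels'],cv2.COLOR_RGB2GRAY).astype(float)
L=[];Rr=[]
m=((g>120)).astype(np.uint8);m=cv2.morphologyEx(m,cv2.MORPH_OPEN,np.ones((5,5)));
for v in range(150,230,4):
    row=m[v,300:440];xs=np.where(row)[0]
    if len(xs)>40: L.append((300+xs[0],v));Rr.append((300+xs[-1]+1,v))
for P in (L,Rr):
    W=wpix2world(p,T,P,0.006);k=np.polyfit(W[:,1],W[:,0],1)
    res=W[:,0]-np.polyval(k,W[:,1]);print(len(P),'heading dev deg',np.degrees(np.arctan(k[0])),'x at y=-.0165,.1',np.polyval(k,[-.0165,.1]),res.std())
W=wpix2world(p,T,[(329,22),(414,27)],0.006);print(W)
print(wpix2world(p,T,[(351,31),(399,35)],0.038))
E
```

```text
20 heading dev deg -3.6161547405975387 x at y=-.0165,.1 [0.4559026  0.44854006] 0.00038816670861809466
20 heading dev deg -3.518725469521051 x at y=-.0165,.1 [0.56555254 0.55838887] 0.0004239602009353611
[[0.44526157 0.1588275  0.006     ]
 [0.55161841 0.16701297 0.006     ]]
[[0.46999375 0.1397829  0.038     ]
 [0.52484636 0.14261623 0.038     ]]
```

Call:
{"method": "servo_tool", "body": {"rows": [-1,0.037,0.016,0,0.7,-1,0.037,0.016,0,0,-1,0.037,0.016,0,0,-1,0.0365,0.016,0,0,-1,0,0,0,0]}}

```text
time: 4.1
position: [0.5029, 0.1191, 0.2229]
tool_rot: [0.684, 0.73, 0.002, 0.0]
ft_force: [0.7, 0.1, -0.5]
grip_width: 0.0872
grip_force: 0.0
```

```bash
python3 - <<'E'
from h import *
p,T=look('w2',['bottle_mid'])
for z in (.123,):
  # cap top visible? list bottle outline bounds
  for r in robot.outline_of(p,'bottle_mid')[:3]:
    ys,xs=np.where(r['region']);print(r['score'],xs.min(),xs.max(),ys.min(),ys.max(),len(xs))
print(world2wpix(p,T,[T[0]+[0,0,-.1],T[0]+[0,0,-.16]]))
to([.502,.121,.062])
E
```

```text
t 4.1 pos [0.5029 0.1191 0.2229] yhead 3.69 F [ 0.7  0.1 -0.5] w 0.0872 g 0.0
bottle_mid [0.3806 0.0807 0.0549] 0.93 [210. 214.]
bottle_mid [0.3698 0.1594 0.0592] 0.92 [199. 146.]
bottle_mid [0.4992 0.1254 0.0631] 0.91 [314. 183.]
0.97 210 241 291 325 573
0.72 176 235 188 245 2093
0.66 297 336 161 216 1788
[[317.10176348 204.23475239]
 [317.03070704 189.14012013]]
tool-axes move [0.0069 0.0027 0.1602]
```

View pics/w2.png

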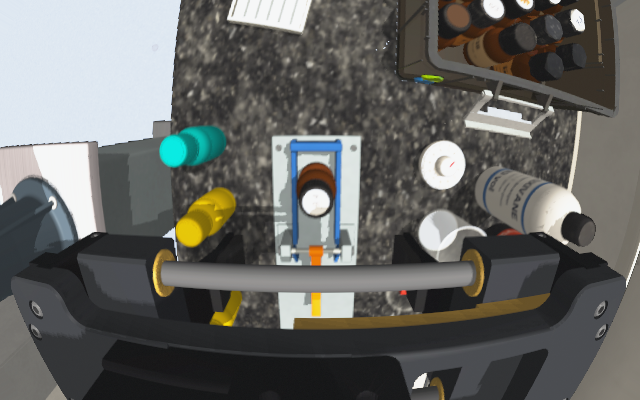

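The cap's centre at (316,201) matches the tool axis at (317,204) to about 2 mm. I'll descend and grip the bottle just under its shoulder.

Call:
{"method": "servo_tool", "body": {"rows": [-1,0.002,0,0.04,0,-1,0,0,0.04,0,-1,0,0,0.04,0,-1,0,0,0.04,0,-1,0,0,0,0]}}

```text
time: 4.67
position: [0.4937, 0.1143, 0.0548]
tool_rot: [0.686, 0.727, -0.007, -0.007]
ft_force: [-1.4, -0.8, -0.4]
grip_width: 0.0867
grip_force: 0.0
```

Call:
{"method": "servo_tool", "body": {"rows": [1,0,0,0,0,1,0,0,0,0,1,0,0,0,0,1,0,0,0,0,1,0,0,0,0], "newtons": 15}}

```text
time: 5.08
position: [0.5018, 0.1167, 0.0653]
tool_rot: [0.685, 0.728, 0.002, 0.002]
ft_force: [-0.5, -0.0, -0.3]
grip_width: 0.0616
grip_force: 0.0
```

Call:
{"method": "servo_tool", "body": {"rows": [1,0,0,0,0,1,0,0,0,0,1,0,0,0,0]}}

```text
time: 5.33
position: [0.5007, 0.1169, 0.0633]
tool_rot: [0.685, 0.729, 0.001, 0.001]
ft_force: [1.4, -0.3, 2.0]
grip_width: 0.0422
grip_force: 15.0
```

Call:
{"method": "servo_tool", "body": {"rows": [1,0,0,-0.01,0,1,0,0,-0.025,0,1,0,0,-0.035,0,1,0,0,-0.025,0,1,0,0,-0.01,0]}}

```text
time: 5.75
position: [0.5018, 0.117, 0.1712]
tool_rot: [0.685, 0.729, 0.002, 0.002]
ft_force: [1.0, 0.2, -1.1]
grip_width: 0.042
grip_force: 14.9
```

Call:
{"method": "servo_tool", "body": {"rows": [1,0.015,-0.003,0,0,1,0.025,-0.005,0,0,1,0.035,-0.007,0,0,1,0.035,-0.007,0,0,1,0.035,-0.007,0,0]}}

```text
time: 6.17
position: [0.461, 0.2606, 0.1669]
tool_rot: [0.685, 0.728, -0.001, -0.001]
ft_force: [1.1, -0.6, -1.2]
grip_width: 0.042
grip_force: 14.9
```

Call:
{"method": "servo_tool", "body": {"rows": [1,0.035,-0.007,0,0,1,0.03,-0.007,0,0,1,0.02,-0.004,0,0,1,0.01,-0.002,0,0,1,0,0,0,0]}}

```text
time: 6.58
position: [0.4352, 0.3548, 0.1669]
tool_rot: [0.684, 0.73, -0.001, -0.0]
ft_force: [0.6, -0.3, -0.9]
grip_width: 0.0422
grip_force: 14.9
```

```bash
python3 - <<'E'
from h import *
p,T=look('w3',['drip_tray','bottle_mid'])
to([.437,.3535,.0615])
E
```

```text
t 6.58 pos [0.4352 0.3548 0.1669] yhead 3.7 F [ 0.6 -0.3 -0.9] w 0.0422 g 14.9
drip_tray [ 0.434   0.357  -0.0033] 0.74 [317. 185.]
bottle_mid [0.4328 0.3625 0.1653] 0.57 [314. 237.]
tool-axes move [0.0015 0.0007 0.1056]
```

View pics/w3.png

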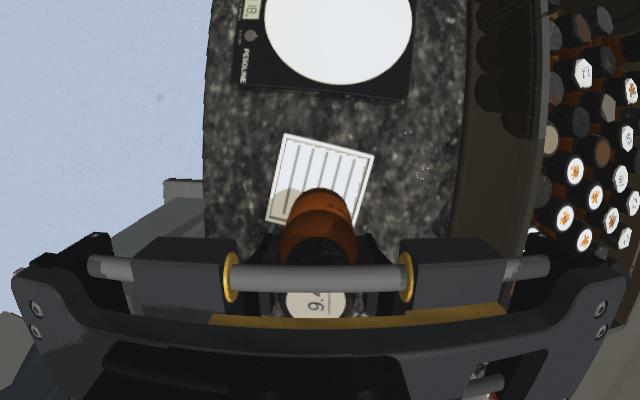

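The amber bottle hangs upright in the grip. The tray's rim corners are at (285,134), (374,154) and (265,219), so I'll compute its centre from those.

```bash
python3 - <<'E'
from h import *
T=tool();p=robot.camera('wrist')
W=wpix2world(p,T,[(285,134),(374,154),(265,219)],0.014);print(W,np.linalg.norm(W[0]-W[1]),np.linalg.norm(W[0]-W[2]));c=(W[1]+W[2])/2;print(c,T[0])
E
```

```text
[[0.39968198 0.40838837 0.014     ]
 [0.49183578 0.39387912 0.014     ]
 [0.38137554 0.31653337 0.014     ]] 0.09328902834253744 0.09366144631435913
[0.43660566 0.35520625 0.014     ] [0.4364515  0.35205225 0.16711874]
```

Call:
{"method": "servo_tool", "body": {"rows": [1,0,0,0.015,0,1,0,0,0.03,0,1,0,0,0.025,0,1,0,0,0.015,0,1,0,0,0.01,0]}}

```text
time: 7.2
position: [0.4361, 0.3512, 0.0707]
tool_rot: [0.686, 0.728, -0.002, -0.0]
ft_force: [0.4, 1.0, -0.6]
grip_width: 0.0421
grip_force: 14.9
```

Call:
{"method": "servo_tool", "body": {"rows": [1,0,0,0.005,0,1,0,0,0.003,0,1,0,0,0,0,1,0,0,0.002,0,1,0,0,0,0]}}

```text
time: 7.62
position: [0.4371, 0.3536, 0.0633]
tool_rot: [0.685, 0.729, 0.001, 0.0]
ft_force: [0.7, -0.2, -1.3]
grip_width: 0.0418
grip_force: 14.9
```

Call:
{"method": "servo_tool", "body": {"rows": [1,0,0,0,0,1,0,0,0,0]}}

```text
time: 7.78
position: [0.4368, 0.3536, 0.0632]
tool_rot: [0.685, 0.729, 0.001, 0.0]
ft_force: [-0.4, -0.2, -1.8]
grip_width: 0.0421
grip_force: 14.9
```

Call:
{"method": "servo_tool", "body": {"rows": [1,0,0,0.001,0,1,0,0,0.001,0,1,0,0,0,0,1,0,0,0,0]}}

```text
time: 8.12
position: [0.4369, 0.3536, 0.0612]
tool_rot: [0.685, 0.729, 0.001, 0.0]
ft_force: [-0.2, -0.4, 3.8]
grip_width: 0.0422
grip_force: 14.9
```

Call:
{"method": "servo_tool", "body": {"rows": [1,0,0,0.001,0,1,0,0,0,0,1,0,0,0,0]}}

```text
time: 8.37
position: [0.4375, 0.3537, 0.0608]
tool_rot: [0.685, 0.729, 0.001, 0.001]
ft_force: [0.4, -1.1, 7.8]
grip_width: 0.0419
grip_force: 15.0
```

Call:
{"method": "servo_tool", "body": {"rows": [0.2,0,0,-0.001,0,-0.5,0,0,0,0,-1,0,0,0,0,-1,0,0,0,0,-1,0,0,0,0]}}

```text
time: 8.78
position: [0.4362, 0.3532, 0.0602]
tool_rot: [0.685, 0.729, -0.0, -0.0]
ft_force: [0.1, 0.1, -0.3]
grip_width: 0.0611
grip_force: 0.0
```

Call:
{"method": "servo_tool", "body": {"rows": [-1,0,0,0,0,-1,0,0,0,0,-1,0,0,0,0,-1,0,0,0,0,-1,0,0,-0.01,0]}}

```text
time: 9.2
position: [0.4352, 0.3526, 0.0694]
tool_rot: [0.685, 0.728, -0.002, -0.001]
ft_force: [-0.1, -0.2, -0.4]
grip_width: 0.0858
grip_force: 0.0
```

Call:
{"method": "servo_tool", "body": {"rows": [-1,0,0,-0.02,0,-1,0,0,-0.04,0,-1,0,0,-0.04,0,-1,0,0,-0.04,0,-1,0,0,-0.01,0]}}

```text
time: 9.62
position: [0.4397, 0.3552, 0.2279]
tool_rot: [0.685, 0.729, 0.006, 0.002]
ft_force: [0.7, 0.7, -0.2]
grip_width: 0.0868
grip_force: 0.0
```

```bash
python3 - <<'E'
from h import *
look('w4',['bottle_mid'])
p=robot.camera('top');save(p,'top4')
print([(np.round(x['at'],3),x['score']) for x in robot.place_of(p,'bottle_mid')])
r=robot.outline_of(p,'carton_tray')[:1]+robot.outline_of(p,'carton_mid')[:1]
for a,z in zip(r,(.04,.04)):
    c=cv2.findContours(a['region'].astype(np.uint8),0,1)[0];c=max(c,key=cv2.contourArea)
    W=onplane(p,c.reshape(-1,2),z)[:,:2];print(a['score'],cv2.minAreaRect((W*1000).astype(np.float32)))
E
```

```text
t 9.62 pos [0.4397 0.3552 0.2279] yhead 3.54 F [ 0.7  0.7 -0.2] w 0.0868 g 0.0
bottle_mid [0.3668 0.1629 0.0602] 0.69 [253. 326.]
bottle_mid [0.4348 0.3622 0.0599] 0.6 [312. 181.]
[(array([0.378, 0.078, 0.057]), 0.74), (array([0.437, 0.356, 0.059]), 0.61), (array([ 0.382, -0.06 ,  0.06 ]), 0.61), (array([0.363, 0.168, 0.061]), 0.55)]
0.56 ((467.90899658203125, -342.1318054199219), (65.8547592163086, 185.52537536621094), 87.12266540527344)
0.73 ((470.2961730957031, -347.27581787109375), (48.300846099853516, 170.8933868408203), 82.86280059814453)
```

View pics/w4.png

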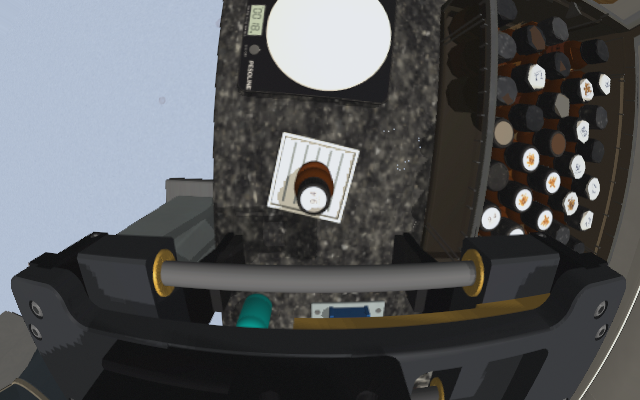

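The bottle stands upright in the drip tray at (313,190). Next I'll travel to the carton.

Call:
{"method": "servo_tool", "body": {"rows": [-1,-0.015,0,0,0,-1,-0.03,-0.001,0,0,-1,-0.04,-0.001,0,0,-1,-0.04,-0.001,0,0,-1,-0.04,-0.001,0,0]}}

```text
time: 10.33
position: [0.441, 0.1868, 0.2185]
tool_rot: [0.685, 0.729, -0.002, -0.001]
ft_force: [0.2, 0.6, -0.5]
grip_width: 0.0868
grip_force: 0.0
```

Call:
{"method": "servo_tool", "body": {"rows": [-1,-0.04,-0.001,0,0,-1,-0.04,-0.001,0,0,-1,-0.04,-0.001,0,0,-1,-0.04,-0.001,0,0,-1,-0.04,-0.001,0,0]}}

```text
time: 10.75
position: [0.4484, -0.0131, 0.2188]
tool_rot: [0.685, 0.729, -0.001, -0.002]
ft_force: [1.0, 0.3, -0.6]
grip_width: 0.087
grip_force: 0.0
```

Call:
{"method": "servo_tool", "body": {"rows": [-1,-0.04,-0.001,0,0,-1,-0.04,-0.001,0,0,-1,-0.04,-0.001,0,0,-1,-0.04,-0.001,0,0,-1,-0.04,-0.001,0,0]}}

```text
time: 11.17
position: [0.4558, -0.2128, 0.2185]
tool_rot: [0.685, 0.728, -0.0, -0.002]
ft_force: [-0.1, -0.3, -0.2]
grip_width: 0.0868
grip_force: 0.0
```

Call:
{"method": "servo_tool", "body": {"rows": [-1,-0.04,-0.001,0,0,-1,-0.04,-0.001,0,0,-1,-0.04,0,0,0,-1,-0.021,0,0,7,-1,0,0,0,7]}}

```text
time: 11.58
position: [0.4635, -0.3577, 0.2181]
tool_rot: [0.772, 0.636, -0.001, -0.0]
ft_force: [0.9, 0.3, 0.3]
grip_width: 0.0871
grip_force: 0.0
```

Call:
{"method": "servo_tool", "body": {"rows": [-1,0,0,0,7,-1,0,0,0,7,-1,0,0,0,7,-1,0,0,0,7,-1,0,0,0,7]}}

```text
time: 12.0
position: [0.4629, -0.3514, 0.2179]
tool_rot: [0.927, 0.376, -0.001, -0.003]
ft_force: [0.7, -0.2, 0.4]
grip_width: 0.0869
grip_force: 0.0
```

Call:
{"method": "servo_tool", "body": {"rows": [-1,0,0,0,7,-1,0,0,0,7,-1,0,0,0,7,-1,0,0,0,7,-1,0,0,0,7]}}

```text
time: 12.42
position: [0.4629, -0.3513, 0.2179]
tool_rot: [0.997, 0.08, -0.002, -0.002]
ft_force: [-0.0, -0.0, -0.9]
grip_width: 0.0872
grip_force: 0.0
```

Call:
{"method": "servo_tool", "body": {"rows": [-1,0,0,0,7,-1,0,0,0,7,-1,0,0,0,0]}}

```text
time: 12.67
position: [0.463, -0.3514, 0.2181]
tool_rot: [0.999, -0.04, -0.002, -0.002]
ft_force: [0.1, -0.4, 0.2]
grip_width: 0.0871
grip_force: 0.0
```

```bash
python3 - <<'E'
from h import *
p,T=look('w5',['carton_mid','carton_tray'])
for q in ('carton_mid','carton_tray'):
  for a in robot.outline_of(p,q)[:1]:
    c=cv2.findContours(a['region'].astype(np.uint8),0,1)[0];c=max(c,key=cv2.contourArea)
    print(q,cv2.minAreaRect(c),cv2.minAreaRect((wpix2world(p,T,c.reshape(-1,2),.04)[:,:2]*1000).astype(np.float32)))
E
```

```text
t 12.67 pos [ 0.463  -0.3514  0.2181] yhead -94.6 F [ 0.1 -0.4  0.2] w 0.0871 g 0.0
carton_mid [ 0.4704 -0.3565  0.0213] 0.91 [322. 175.]
carton_tray [0.5054 0.0466 0.0557] 0.46 [ 46. 185.]
carton_mid ((320.56488037109375, 175.63507080078125), (37.30015563964844, 146.24468994140625), 1.8279682397842407) ((469.5542907714844, -353.40399169921875), (41.11964416503906, 169.70797729492188), 83.49966430664062)
carton_tray ((321.3603820800781, 175.8403778076172), (51.91114807128906, 158.4589080810547), 2.0825653076171875) ((468.44964599609375, -354.3857421875), (56.892303466796875, 184.42526245117188), 83.14753723144531)
```

View pics/w5.png

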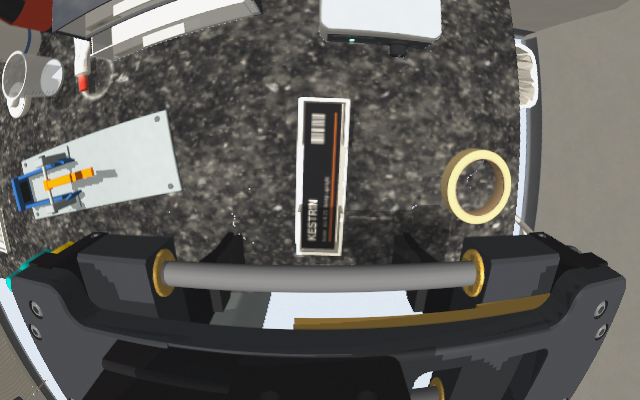

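The carton lies in its tray centred at (321,176), with its long axis heading about -6.7°. I'll align to it, descend and grip.

Call:
{"method": "servo_tool", "body": {"rows": [-1,0.0065,0.002,0.02,2.2,-1,0,0,0.04,0,-1,0,0,0.04,0,-1,0,0,0.035,0,-1,0,0,0.025,0]}}

```text
time: 13.33
position: [0.469, -0.3535, 0.0575]
tool_rot: [0.998, -0.058, -0.001, -0.001]
ft_force: [-0.7, -0.7, 0.3]
grip_width: 0.0869
grip_force: 0.0
```

Call:
{"method": "servo_tool", "body": {"rows": [-1,0,0,0.02,0,-1,0,0,0.013,0,-1,0,0,0.008,0,-1,0,0,0.005,0,-1,0,0,0,0]}}

```text
time: 13.75
position: [0.47, -0.3546, 0.0139]
tool_rot: [0.998, -0.058, -0.0, -0.0]
ft_force: [1.0, 0.1, 0.0]
grip_width: 0.0869
grip_force: 0.0
```

Call:
{"method": "servo_tool", "body": {"rows": [-0.3,0,0,0,0,0,0,0,0,0,1,0,0,0,0,1,0,0,0,0,1,0,0,0,0]}}

```text
time: 14.17
position: [0.4705, -0.3551, 0.0153]
tool_rot: [0.998, -0.058, 0.0, 0.0]
ft_force: [-0.4, 0.0, 0.0]
grip_width: 0.0618
grip_force: 0.0
```

Call:
{"method": "servo_tool", "body": {"rows": [1,0,0,0,0,1,0,0,0,0,1,0,0,0,0,1,0,0,0,0,1,0,0,0,0]}}

```text
time: 14.58
position: [0.4702, -0.3548, 0.0146]
tool_rot: [0.998, -0.058, -0.0, -0.0]
ft_force: [-0.9, 0.1, 0.9]
grip_width: 0.0398
grip_force: 15.0
```

Call:
{"method": "servo_tool", "body": {"rows": [1,0,0,-0.01,0,1,0,0,-0.025,0,1,0,0,-0.035,0,1,0,0,-0.035,0,1,0,0,-0.025,0]}}

```text
time: 15.0
position: [0.4708, -0.3554, 0.1478]
tool_rot: [0.998, -0.058, 0.001, 0.001]
ft_force: [-0.2, -0.4, -0.7]
grip_width: 0.0394
grip_force: 15.0
```

Call:
{"method": "servo_tool", "body": {"rows": [1,0,-0.015,-0.01,0,1,0.003,-0.03,0,0,1,0.005,-0.036,0,0,1,0.005,-0.036,0,0,1,0.005,-0.036,0,0]}}

```text
time: 15.42
position: [0.5048, -0.2021, 0.154]
tool_rot: [0.998, -0.059, -0.001, -0.001]
ft_force: [-0.0, -0.2, -1.1]
grip_width: 0.0401
grip_force: 15.0
```

Call:
{"method": "servo_tool", "body": {"rows": [1,0.004,-0.03,0,-3,1,0.002,-0.02,0,-6,1,0,-0.012,0,-7,1,0,0,0,-7,1,0,0,0,-7]}}

```text
time: 15.83
position: [0.5148, -0.1408, 0.1538]
tool_rot: [0.978, 0.206, -0.001, -0.001]
ft_force: [0.1, 0.4, -0.4]
grip_width: 0.0399
grip_force: 15.0
```

Call:
{"method": "servo_tool", "body": {"rows": [1,0,0,0,-7,1,0,0,0,-7,1,0,0,0,-7,1,0,0,0,-7,1,0,0,0,-7]}}

```text
time: 16.25
position: [0.5148, -0.1422, 0.1538]
tool_rot: [0.872, 0.49, -0.001, -0.001]
ft_force: [0.4, 0.1, -0.7]
grip_width: 0.0399
grip_force: 15.0
```

Call:
{"method": "servo_tool", "body": {"rows": [1,0,0,0,-7,1,0,0,0,-7,1,0,0,0,-7,1,0,0,0,-7,1,0,0,0,-4]}}

```text
time: 16.67
position: [0.5148, -0.1422, 0.1538]
tool_rot: [0.703, 0.711, -0.0, -0.001]
ft_force: [0.1, -0.4, -0.2]
grip_width: 0.0404
grip_force: 15.0
```

Call:
{"method": "servo_tool", "body": {"rows": [1,0,0,0,-3,1,0,0,0,0,1,0,0,0,0]}}

```text
time: 16.92
position: [0.5152, -0.1427, 0.154]
tool_rot: [0.687, 0.727, -0.0, -0.001]
ft_force: [0.3, 0.8, -1.3]
grip_width: 0.0401
grip_force: 15.0
```

```bash
python3 - <<'E'
from h import *
p,T=look('w6',['rack','carton_mid','rack_pin','catch_tooth','rack_stop'])
E
```

```text
t 16.92 pos [ 0.5152 -0.1427  0.154 ] yhead 3.26 F [ 0.3  0.8 -1.3] w 0.0401 g 15.0
rack [ 0.5089 -0.0174 -0.0048] 0.78 [319.  70.]
carton_mid [ 0.5179 -0.1437  0.1595] 0.74 [322. 257.]
catch_tooth [ 0.512  -0.021   0.0323] 0.86 [322.  67.]
rack_stop [0.6811 0.062  0.0026] 0.16 [479.  22.]
```

View pics/w6.png

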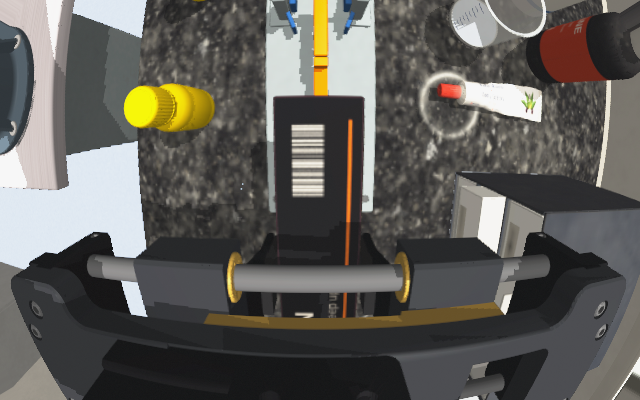

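The carton hangs in line above the deck, front corners at (274,97) and (363,97), with the catch along column 321. I'll check its lateral and yaw fit against the plate edges, and the clearance to the grey box on the right (456,173).

```bash
python3 - <<'E'
from h import *
T=tool();p=robot.camera('wrist')
g=cv2.cvtColor(p['pixels'],cv2.COLOR_RGB2GRAY).astype(float);m=(g>125).astype(np.uint8);m=cv2.morphologyEx(m,cv2.MORPH_OPEN,np.ones((3,3)))
L=[];Q=[]
for v in range(50,92,3):
    xs=np.where(m[v,255:390])[0]
    if len(xs)>30:L.append((255+xs[0],v));Q.append((256+xs[-1],v))
for P in (L,Q):
    W=wpix2world(p,T,P,.006);k=np.polyfit(W[:,1],W[:,0],1);print(np.degrees(np.arctan(k[0])),np.polyval(k,[-.0165,-.05]),(W[:,0]-np.polyval(k,W[:,1])).std())
W=wpix2world(p,T,[(274,97),(363,97)],T[0][2]+.026+0);print('carton front top corners',W)
for z in (0,.05,.1,.15): print(z,wpix2world(p,T,[(456,173),(500,180)],z).round(3).tolist())
pt=robot.camera('top'); print([onplane(pt,[(357,158),(417,158),(414,149)],z).round(3).tolist() for z in (0,.05,.1)])
E
```

```text
-3.2324644936809643 [0.4561085  0.45800048] 0.00025282405713862306
-4.109572304626652 [0.56554638 0.56795331] 0.0003551437615538347
carton front top corners [[ 0.49248064 -0.06142828  0.18048121]
 [ 0.5310372  -0.05915782  0.18048121]]
0 [[0.668, -0.114, 0.0], [0.729, -0.117, 0.0]]
0.05 [[0.643, -0.107, 0.05], [0.695, -0.11, 0.05]]
0.1 [[0.619, -0.101, 0.1], [0.661, -0.102, 0.1]]
0.15 [[0.594, -0.094, 0.15], [0.626, -0.095, 0.15]]
[[[0.664, -0.117, 0.0], [0.658, -0.314, 0.0], [0.688, -0.306, 0.0]], [[0.655, -0.113, 0.05], [0.65, -0.302, 0.05], [0.679, -0.294, 0.05]], [[0.647, -0.109, 0.1], [0.642, -0.291, 0.1], [0.67, -0.283, 0.1]]]
```

Call:
{"method": "servo_tool", "body": {"rows": [1,-0.002,0.0025,0.01,-0.2,1,0,0,0.025,0,1,0,0,0.035,0,1,0,0,0.025,0,1,0,0,0.015,0]}}

```text
time: 17.73
position: [0.5173, -0.1451, 0.0413]
tool_rot: [0.685, 0.728, -0.001, -0.002]
ft_force: [-0.4, -0.6, -1.6]
grip_width: 0.0398
grip_force: 15.0
```

Call:
{"method": "servo_tool", "body": {"rows": [1,0,0,0.01,0,1,0,0,0.007,0,1,0,0,0.004,0,1,0,0,0.002,0,1,0,0,0,0]}}

```text
time: 18.15
position: [0.5192, -0.1459, 0.0218]
tool_rot: [0.685, 0.729, 0.0, 0.0]
ft_force: [-0.1, 0.2, -0.4]
grip_width: 0.0398
grip_force: 15.0
```

Call:
{"method": "servo_tool", "body": {"rows": [1,0,0,0.0015,0,1,0,0,0.0015,0,1,0,0,0,0,1,0,0,0,0]}}

```text
time: 18.48
position: [0.519, -0.1457, 0.019]
tool_rot: [0.685, 0.729, 0.0, 0.0]
ft_force: [-0.1, 0.0, -1.0]
grip_width: 0.04
grip_force: 15.0
```

Call:
{"method": "servo_tool", "body": {"rows": [1,0,0,0.001,0,1,0,0,0.001,0,1,0,0,0,0,1,0,0,0,0]}}

```text
time: 18.82
position: [0.5189, -0.1457, 0.0166]
tool_rot: [0.685, 0.729, 0.0, 0.0]
ft_force: [0.8, 0.0, 0.5]
grip_width: 0.0398
grip_force: 15.0
```

Call:
{"method": "servo_tool", "body": {"rows": [1,0,0,0.001,0,1,0,0,0,0,1,0,0,0,0]}}

```text
time: 19.07
position: [0.5189, -0.1457, 0.0166]
tool_rot: [0.685, 0.729, 0.0, 0.0]
ft_force: [-0.9, 0.8, 8.8]
grip_width: 0.0398
grip_force: 15.0
```

Call:
{"method": "servo_tool", "body": {"rows": [0.3,0,0,-0.001,0,-0.5,0,0,0,0,-1,0,0,0,0,-1,0,0,0,0,-1,0,0,0,0]}}

```text
time: 19.48
position: [0.5186, -0.1456, 0.0163]
tool_rot: [0.685, 0.728, -0.0, -0.0]
ft_force: [-0.7, 0.3, -0.3]
grip_width: 0.0591
grip_force: 0.0
```

Call:
{"method": "servo_tool", "body": {"rows": [-1,0,0,0,0,-1,0,0,0,0,-1,0,0,0,0,-1,0,0,0,0,-1,-0.005,0,0,0]}}

```text
time: 19.9
position: [0.5186, -0.1499, 0.0165]
tool_rot: [0.685, 0.729, -0.0, -0.001]
ft_force: [-0.1, 0.0, -0.7]
grip_width: 0.0853
grip_force: 0.0
```

Call:
{"method": "servo_tool", "body": {"rows": [-1,-0.015,0,0,0,-1,-0.02,0,0,0,-1,-0.02,0,0,0,-1,-0.01,0,0,0,-1,-0.005,0,0,0]}}

```text
time: 20.32
position: [0.5239, -0.2234, 0.0167]
tool_rot: [0.686, 0.728, 0.0, 0.001]
ft_force: [0.2, 0.3, -0.3]
grip_width: 0.0867
grip_force: 0.0
```

Call:
{"method": "servo_tool", "body": {"rows": [-1,0,0,0,0]}}

```text
time: 20.4
position: [0.5235, -0.2223, 0.0166]
tool_rot: [0.686, 0.728, 0.0, 0.0]
ft_force: [-0.6, 0.5, 0.0]
grip_width: 0.0869
grip_force: 0.0
```

```bash
python3 - <<'E'
from h import *
p,T=look('w7',['carton_mid','catch_tooth'])
E
```

```text
t 20.4 pos [ 0.5235 -0.2223  0.0166] yhead 3.4 F [-0.6  0.5  0. ] w 0.0869 g 0.0
carton_mid [ 0.518  -0.1453  0.0234] 0.71 [315. 112.]
```

View pics/w7.png

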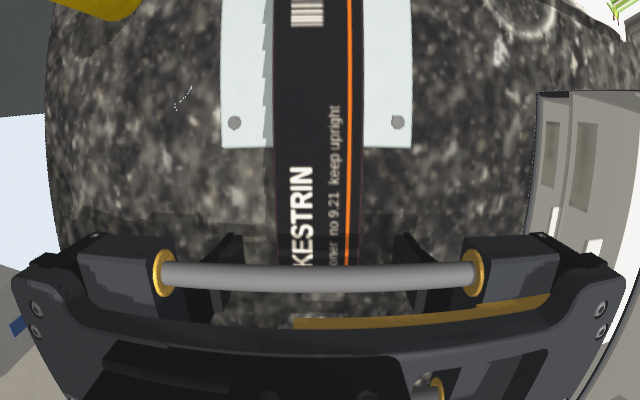

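The carton lies flat and straight on the deck, with its tail between the open fingers at about (318,255). I'll grip it there and slide it in.

Call:
{"method": "servo_tool", "body": {"rows": [-0.3,0.002,0,0,-0.2,0,0,0,0,0,1,0,0,0,0,1,0,0,0,0,1,0,0,0,0], "newtons": 25}}

```text
time: 20.97
position: [0.5233, -0.2182, 0.0166]
tool_rot: [0.684, 0.73, 0.0, 0.0]
ft_force: [-0.3, 1.0, -0.4]
grip_width: 0.0613
grip_force: 0.0
```

Call:
{"method": "servo_tool", "body": {"rows": [1,0,0,0,0,1,0,0,0,0,1,0,0,0,0,1,0,0,0,0,1,0,0,0,0]}}

```text
time: 21.38
position: [0.5232, -0.2185, 0.0166]
tool_rot: [0.684, 0.73, 0.0, -0.0]
ft_force: [0.8, -0.0, 0.6]
grip_width: 0.0398
grip_force: 25.0
```

Call:
{"method": "servo_tool", "body": {"rows": [1,0.004,0,0,0,1,0.008,0,0,0,1,0.012,0,0,0,1,0.012,0,0,0,1,0.012,0,0,0]}}

```text
time: 21.8
position: [0.5198, -0.1691, 0.0166]
tool_rot: [0.684, 0.73, -0.0, -0.0]
ft_force: [-0.7, -0.6, -0.5]
grip_width: 0.0398
grip_force: 25.0
```

Call:
{"method": "servo_tool", "body": {"rows": [1,0.012,0,0,0,1,0.012,0,0,0,1,0.012,0,0,0,1,0.012,0,0,0,1,0.012,0,0,0]}}

```text
time: 22.22
position: [0.516, -0.1093, 0.0166]
tool_rot: [0.684, 0.73, -0.0, -0.0]
ft_force: [0.1, -0.7, -0.6]
grip_width: 0.0401
grip_force: 25.0
```

```bash
python3 - <<'E'
from h import *
p,T=look('w8',['rack_stop','carton_mid','rack_pin'])
d=np.array([-.0623,.998]);o=np.array([.5107,-.0165]);v=T[0][:2]-o
print('tcp rack y,x',v@d,v@[.998,.0623])
E
```

```text
t 22.22 pos [ 0.516  -0.1093  0.0166] yhead 3.74 F [ 0.1 -0.7 -0.6] w 0.0401 g 25.0
carton_mid [ 0.5115 -0.0376  0.0222] 0.59 [318. 122.]
tcp rack y,x -0.09296419264311137 -0.00045900973153765675
```

View pics/w8.png

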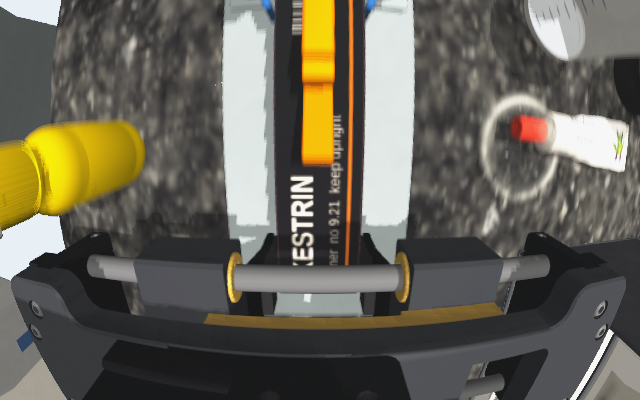

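The carton is centred between the walls with the catch riding on its top at (318,80). I'll carry on inward.

Call:
{"method": "servo_tool", "body": {"rows": [1,0.012,0,0,0,1,0.012,0,0,0,1,0.012,0,0,0,1,0.012,0,0,0,1,0.012,0,0,0]}}

```text
time: 22.83
position: [0.5121, -0.0496, 0.0165]
tool_rot: [0.684, 0.73, -0.0, -0.0]
ft_force: [0.2, -1.5, -0.2]
grip_width: 0.0405
grip_force: 25.0
```

Call:
{"method": "servo_tool", "body": {"rows": [1,0.012,0,0,0,1,0.01,0,0,0,1,0.008,0,0,0,1,0.004,0,0,0,1,0,0,0,0]}}

```text
time: 23.25
position: [0.5097, -0.0156, 0.0165]
tool_rot: [0.683, 0.73, -0.0, -0.0]
ft_force: [-0.5, 1.1, 1.4]
grip_width: 0.0398
grip_force: 25.0
```

Call:
{"method": "servo_tool", "body": {"rows": [1,0.004,0,0,0,1,0.002,0,0,0,1,0,0,0,0]}}

```text
time: 23.5
position: [0.5098, -0.0108, 0.0165]
tool_rot: [0.684, 0.73, 0.0, -0.0]
ft_force: [0.6, 0.6, 0.6]
grip_width: 0.0399
grip_force: 25.0
```

Call:
{"method": "servo_tool", "body": {"rows": [1,0.002,0,0,0,1,0.001,0,0,0,1,0,0,0,0]}}

```text
time: 23.75
position: [0.5096, -0.008, 0.0165]
tool_rot: [0.684, 0.73, 0.0, 0.0]
ft_force: [0.0, 0.2, 0.0]
grip_width: 0.0398
grip_force: 25.0
```

Call:
{"method": "servo_tool", "body": {"rows": [1,0.003,0,0,0,1,0,0,0,0,1,0,0,0,0]}}

```text
time: 24.0
position: [0.5092, -0.0047, 0.0166]
tool_rot: [0.684, 0.73, 0.0, -0.0]
ft_force: [-0.1, 0.6, 0.3]
grip_width: 0.04
grip_force: 25.0
```

Call:
{"method": "servo_tool", "body": {"rows": [1,0.002,0,0,0,1,0,0,0,0,1,0,0,0,0]}}

```text
time: 24.25
position: [0.5091, -0.0027, 0.0165]
tool_rot: [0.684, 0.73, 0.0, -0.0]
ft_force: [0.5, 1.8, -0.6]
grip_width: 0.0398
grip_force: 25.0
```

Call:
{"method": "servo_tool", "body": {"rows": [1,0.002,0,0,0,1,0,0,0,0,1,0,0,0,0]}}

```text
time: 24.5
position: [0.509, -0.0008, 0.0165]
tool_rot: [0.684, 0.73, -0.0, -0.0]
ft_force: [0.0, 0.7, -0.6]
grip_width: 0.0396
grip_force: 25.0
```

```bash
python3 - <<'E'
from h import *
p,T=look('w9',['rack_stop','carton_mid'])
p=robot.camera('scene');save(p,'s9')
for q in('catch_tooth','rack_pin','carton_mid'):print(q,[(np.round(x['at'],3),x['score']) for x in robot.place_of(p,q)])
E
```

```text
t 24.5 pos [ 0.509  -0.0008  0.0165] yhead 3.74 F [ 0.   0.7 -0.6] w 0.0396 g 25.0
carton_mid [0.5049 0.0734 0.0219] 0.6 [319. 117.]
catch_tooth [(array([ 0.508, -0.008,  0.035]), 0.44)]
rack_pin [(array([0.507, 0.045, 0.058]), 0.67)]
carton_mid [(array([0.502, 0.074, 0.024]), 0.63)]
```

Call:
{"method": "servo_tool", "body": {"rows": [1,0.001,0,0,0,1,0.001,0,0,0,1,0,0,0,0]}}

```text
time: 25.1
position: [0.509, 0.0011, 0.0165]
tool_rot: [0.684, 0.73, 0.0, 0.0]
ft_force: [-0.4, 0.3, -0.2]
grip_width: 0.0398
grip_force: 25.0
```

Call:
{"method": "servo_tool", "body": {"rows": [1,0.001,0,0,0,1,0,0,0,0,1,0,0,0,0]}}

```text
time: 25.35
position: [0.509, 0.0018, 0.0166]
tool_rot: [0.684, 0.73, -0.0, 0.0]
ft_force: [-0.1, -0.7, -0.4]
grip_width: 0.04
grip_force: 25.0
```

```bash
python3 - <<'E'
from h import *
state();p=robot.camera('scene');im=p['pixels'][180:300,270:390];cv2.imwrite('pics/s10.png',cv2.resize(im,(600,600),interpolation=2)[:,:,::-1])
E
```

```text
t 25.35 pos [0.509  0.0018 0.0166] yhead 3.74 F [-0.1 -0.7 -0.4] w 0.04 g 25.0
```

View pics/s10.png

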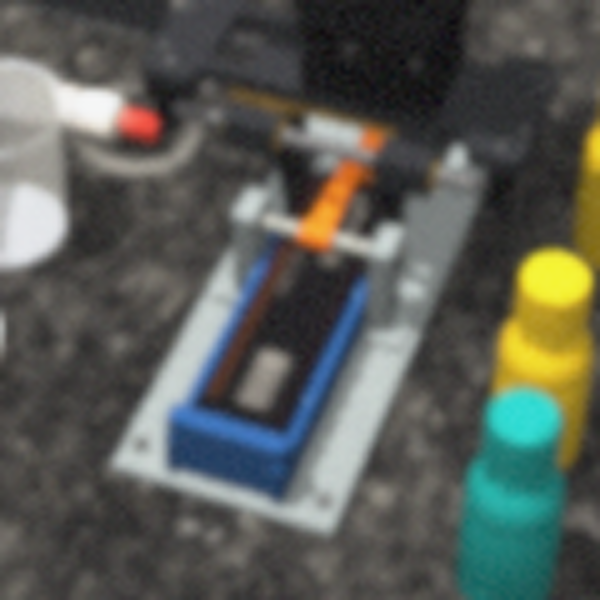

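The carton is nearly at the end stop (blue end wall around (240,430)). I'll keep pushing in small steps until the force rises.

Call:
{"method": "servo_tool", "body": {"rows": [1,0.001,0,0,0,1,0,0,0,0,1,0,0,0,0]}}

```text
time: 25.65
position: [0.5092, 0.0019, 0.0167]
tool_rot: [0.683, 0.73, -0.0, 0.001]
ft_force: [-0.2, -6.8, -0.5]
grip_width: 0.0395
grip_force: 25.0
```

Call:
{"method": "servo_tool", "body": {"rows": [1,0.001,0,0,0,1,0,0,0,0,1,0,0,0,0]}}

```text
time: 25.9
position: [0.5095, 0.0019, 0.0167]
tool_rot: [0.683, 0.73, -0.001, 0.001]
ft_force: [-1.0, -10.4, -0.1]
grip_width: 0.0397
grip_force: 25.0
```

Call:
{"method": "servo_tool", "body": {"rows": [1,0.001,0,0,0,1,0,0,0,0,1,0,0,0,0]}}

```text
time: 26.15
position: [0.5097, 0.0019, 0.0168]
tool_rot: [0.683, 0.731, -0.001, 0.002]
ft_force: [-0.7, -15.3, 0.2]
grip_width: 0.0398
grip_force: 25.0
```

Call:
{"method": "servo_tool", "body": {"rows": [1,-0.003,0,0,0,0.3,0,0,0,0,-0.5,0,0,0,0,-1,0,0,0,0,-1,0,0,0,0]}}

```text
time: 26.57
position: [0.5087, 0.0025, 0.0165]
tool_rot: [0.684, 0.73, 0.0, -0.0]
ft_force: [-0.3, -0.3, -0.3]
grip_width: 0.0526
grip_force: 0.0
```

Call:
{"method": "servo_tool", "body": {"rows": [-1,0,0,0,0,-1,0,0,0,0,-1,0,0,0,0,-1,0,0,0,0,-1,0,0,-0.01,0]}}

```text
time: 26.98
position: [0.5077, 0.0023, 0.0256]
tool_rot: [0.684, 0.73, -0.001, -0.001]
ft_force: [0.2, 0.3, 0.3]
grip_width: 0.0833
grip_force: 0.0
```

Call:
{"method": "servo_tool", "body": {"rows": [-1,0,0,-0.02,0,-1,0,0,-0.035,0,-1,0,0,-0.035,0,-1,0,0,-0.035,0,-1,0,0,-0.03,0]}}

```text
time: 27.4
position: [0.5089, 0.002, 0.1845]
tool_rot: [0.684, 0.73, 0.0, 0.001]
ft_force: [0.5, -0.9, 0.3]
grip_width: 0.0871
grip_force: 0.0
```

Call:
{"method": "servo_tool", "body": {"rows": [-1,-0.015,0,-0.02,0,-1,-0.035,0,0,0,-1,-0.03,0,0,0,-1,-0.01,0,0,0,-1,0,0,0,0]}}

```text
time: 27.82
position: [0.5151, -0.09, 0.2023]
tool_rot: [0.685, 0.728, 0.0, 0.001]
ft_force: [0.9, 0.5, -0.3]
grip_width: 0.0871
grip_force: 0.0
```

```bash
python3 - <<'E'
from h import *
p,T=look('w11',['catch_tooth','rack_pin','carton_mid','rack_stop'])
q=robot.camera('scene')
for n in('bottle_mid','catch_tooth','carton_mid','beaker','timer','cream_tube'):print(n,[(np.round(x['at'],3).tolist(),round(x['score'],2)) for x in robot.place_of(q,n)])
a=p['pixels'][0:260,180:440];b=q['pixels'][180:380,260:400]
im=np.hstack([cv2.resize(a,(400,400),interpolation=2),cv2.resize(b,(280,400),interpolation=2)])
cv2.imwrite('pics/f.png',im[:,:,::-1])
E
```

```text
t 27.82 pos [ 0.5151 -0.09    0.2023] yhead 3.52 F [ 0.9  0.5 -0.3] w 0.0871 g 0.0
catch_tooth [ 0.511 -0.02   0.033] 0.89 [318. 122.]
rack_pin [0.5061 0.0472 0.0556] 0.57 [317.  56.]
carton_mid [0.5022 0.073  0.0263] 0.68 [315.  38.]
bottle_mid [([0.382, -0.062, 0.06], 0.94), ([0.438, 0.355, 0.065], 0.89), ([0.367, 0.165, 0.058], 0.78), ([0.377, 0.081, 0.058], 0.69)]
catch_tooth [([0.506, -0.012, 0.032], 0.43)]
carton_mid [([0.499, 0.078, 0.022], 0.64)]
beaker []
timer [([0.663, 0.158, 0.0], 0.47)]
cream_tube [([0.702, -0.022, -0.001], 0.45)]
```

View pics/f.png

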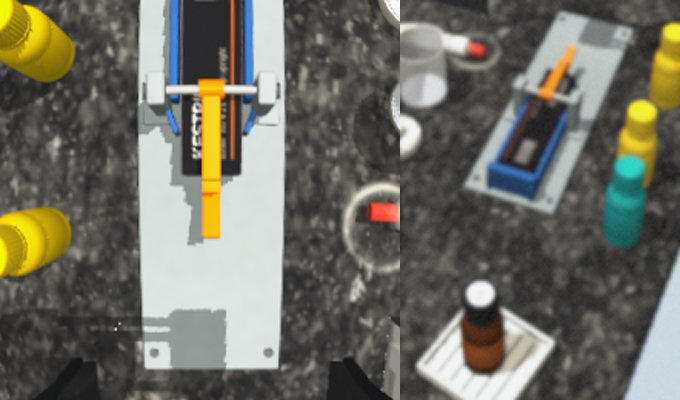

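The carton is inside the berth and the bottle stands in its tray. The catch tip is at full-image pixel (317,155), and I'll compare that with the predicted dropped and lifted positions.

```bash
python3 - <<'E'
from h import *
T=tool();p=robot.camera('wrist')
d=np.array([-.0623,.998]);o=np.array([.5107,-.0165])
for a in (0,.17):
  out=[]
  for y,z in((-.04,.046),(-.04,.054),(-.0015,.032)):
    r=np.hypot(y-.06,z-.054);t=np.arctan2(z-.054,.06-y)+a
    yy,zz=.06-r*np.cos(t),.054+r*np.sin(t);out.append([*(o+d*yy),zz])
  print(a,world2wpix(p,T,out).round(1).tolist())
print('tail top at rack y 4, -4',world2wpix(p,T,[[*(o+d*y),.042] for y in(.004,0,-.004)]).round(1).tolist())
o1=p['pixels'].astype(int);m=(o1[...,0]>200)&(o1[...,1]>100)&(o1[...,2]<90);m[:,:290]=0;m[:,345:]=0;ys,xs=np.where(m[:230]);print('orange tip row',ys.max())
g=o1.sum(2);print('col 303 rows', [(v,int(g[v,303])) for v in range(104,122,2)])
E
```

```text
0 [[318.2, 160.4], [318.2, 161.5], [318.3, 122.9]]
0.17 [[318.2, 162.6], [318.2, 162.4], [318.3, 125.8]]
tail top at rack y 4, -4 [[318.3, 117.8], [318.3, 121.6], [318.3, 125.5]]
orange tip row 157
col 303 rows [(104, 128), (106, 129), (108, 128), (110, 129), (112, 129), (114, 127), (116, 152), (118, 415), (120, 433)]
```

```bash
python3 - <<'E'
from h import *
p=robot.camera('scene')
d=np.array([-.0623,.998]);o=np.array([.5107,-.0165])
for a in (0,.17):
  out=[]
  for y,z in((-.04,.046),(-.04,.054)):
    r=np.hypot(y-.06,z-.054);t=np.arctan2(z-.054,.06-y)+a
    out.append([*(o+d*(.06-r*np.cos(t))),.054+r*np.sin(t)])
  print(a,proj(p,out).round(1).tolist())
I=p['pixels'].astype(int);m=(I[...,0]>180)&(I[...,1]>80)&(I[...,1]<190)&(I[...,2]<90);ys,xs=np.where(m[190:240,300:370])
k=ys<=ys.min()+1;print('tip',xs[k].mean()+300,ys.min()+190)
E
```

```text
0 [[345.7, 202.9], [345.8, 200.6]]
0.17 [[345.9, 198.0], [345.9, 196.1]]
tip 345.0 205
```

The catch tip sits at row 205. The model predicts 201–203 for dropped and 196–198 for lifted, so the catch has dropped. The tail is at rack y of about 4 mm, so the carton is home and I'll hand in.

```bash
python3 -c "
from rig import robot
print(robot.hand_in())"
```

```text
the job is handed in; nothing more can be done
None
```

The job is handed in: the amber bottle stands upright in the drip tray, the carton is fully home against the stop with the catch dropped behind it, and I steered clear of the beaker, timer and tube (the beaker wasn't picked up in the last network check).

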